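# Line up the bench bottles by height on the bottle stand

## Robot

A 7-joint arm with a two-finger parallel gripper is mounted at the origin on a cart in front of the work surface, level with it; the furniture and walls round the work are solid. World frame = base frame: x ahead of the robot, y to its left, z up, the work surface at z = 0. Lengths are in m, angles in rad, forces in N, time in s.
With the tool pointing down it reaches from about 0.4 to 0.85 m from the base axis. Payload 10.4 kg.
Tool frame: the origin (TCP) lies midway between the tips of the shut fingers; the grasp point (between the pads) lies 19 mm behind it; z points along the fingers, y is the line along which they close (so a half turn about z gives the same grasp; the last joint's range is limited). The gripper opens to 87 mm and grips with 3 to 60 N. Pads are 19 mm wide; open, the fingers measure 117 mm over their backs; the gripper's body (75 mm by 190 mm) begins 51 mm behind the grasp point.
Start: joints at [1.217, 0.332, -0.065, 1.46, 0.022, 1.35, -0.088], TCP at [0.203, -0.591, 0.223] pointing down, gripper open.
Joint ranges: [-2.6, 2.6], [-0.5, 2.12], [-1.47, 1.34], [0.16, 2.42], [-1.27, 4.41], [0.06, 2.06], [-2.6, 2.6]. Speed limits (rad/s): [2.22, 2.22, 2.79, 2.79, 3.14, 3.14, 3.14].

## Interface

Orientations are given as a unit quaternion [x, y, z, w].
In Python, from bench import r gives the robot as it stands.
- The arm moves only by the tool apply_moves, never from a script. Its argument "steps" is a list of rows, each a list of 7 numbers: the turn, a rotation vector about the tool's x, y, z in rad, then the shift along the tool's x, y, z in mm, then the opening, from -1 (shut) to 1 (fully open). In form: [[ax, ay, az, x, y, z, claw], ...]. A call has 1 to 20 rows; each row is the pose to reach, as a shift and turn from the pose commanded when the call began, along the tool's axes at that moment; what a row does not reach only later rows make up. A row lasts 1/12 s, in which the tool goes at most 41.7 mm and 7.16 degrees, less where a joint would pass 70% of its speed; a pose out of reach is approached as far as the arm can. A call with a gripper value outside its range is refused whole. The fingers move at their own pace and stop on an object; "force" is the grip in N (left out, the last holds). Time passes only in rows, so rows that repeat a pose let the fingers close. It gives the time, the measured TCP pose, the force, the opening and the grip force at its end, in the units of the state.
- r.read_state(): the state, without advancing time (a new reading comes with each control period).
- r.camera(name): name is "scene" or "side" or "wrist"; returns a dict with "pixels" (384x512x3 uint8, red, green, blue), "z_map" (384x512 float32, m along the optical axis (not along the pixel's ray), 0 where there is no reading), "fovy" (degrees; the focal length in pixels is half the picture's height over the tangent of half this angle, whatever the lens; pixels are square), "cx", "cy" (the principal point, pixels), "position" and "orientation" of the camera in the world. Camera axes: x right, y down, z forward; pixel columns grow to the right and rows downward; lengths in m; the calibration is good to about 2 mm. A picture is of the moment at which its call begins.
- r.close_job(): hands the job in; it is judged then, once.
The state is a dict: "time": time; "joint_positions": joint angles; "joint_vel": joint speeds; "joint_torque": joint torques, N m; "ee_pos": TCP position; "eef_rot": TCP orientation; "ft_force": force on the tool from outside, world axes, zero at the start; "torque": the same for the moment, N m; "width": finger opening in m; "grip_force": force on a finger pad.
Only numpy, scipy, OpenCV 4.12 (cv2) and the standard library are available. Lean on these libraries where they do the work, as an engineer would, in place of code of your own. Each camera call takes 0.05 s, during which the arm holds its last target. There are 200 camera calls.

## Task

Set the four bottles out on the bottle stand in order of height, one standing upright in the middle of each round black pad: the tallest beside the tall end plate, then stepping down to the shortest beside the low end plate. Do not knock any bottle over on the way.

Things in the scene. Friction and masses are not known exactly. Their poses are not given: they have to be found in the camera images.
- dropper_bottle: White round-shouldered bottle with a white cap, the tallest of the four. 62 mm across, 140 mm tall, about 90 g, loose, standing upright on the worktop. Origin: centre of its underside, z up. Straight round body from the foot to 90 mm up, narrower above it; grasp it round the body. Lids do not come off.
- plastic_bottle: White bottle with a blue cap, the second tallest. 56 mm across, 110 mm tall, about 180 g, loose, standing upright on the worktop. Origin: centre of its underside, z up. Straight round body from the foot to 66 mm up, narrower above it; grasp it round the body. Lids do not come off.
- clear_bottle: Squat clear bottle with violet contents and a black cap, the third tallest. 48 mm across, 85 mm tall, about 110 g, loose, standing upright on the worktop. Origin: centre of its underside, z up. Straight round body from the foot to 44 mm up, narrower above it; grasp it round the body. Lids do not come off.
- oil_bottle: Small slim brown bottle with a black cap (17 mm across), the shortest. 25 mm across, 58 mm tall, about 30 g, loose, standing upright on the worktop. Origin: centre of its underside, z up. Straight round body from the foot to 29 mm up, narrower above it; grasp it round the body. Lids do not come off.
- stand: The bottle stand: a low flat aluminium bar, 352 mm long, 84 mm wide, its top 12 mm above the worktop, fixed, with four round black pads in a row 85 mm apart from centre to centre and an upright steel plate across each end, one tall and one low. Origin: middle of the bar's underside; y along the bar, x across it, z up.
- pad_1: Round flat black rubber pad, 70 mm across, 2 mm thick, fixed on the bar with a small bright dot at its centre; its top is 14 mm above the worktop. Origin: centre of its underside (12 mm above the worktop); x across the bar, y along the bar, z up. First pad from the bar's -y end, 127.5 mm from the bar's middle.
- pad_2: Round flat black rubber pad, 70 mm across, 2 mm thick, fixed on the bar with a small bright dot at its centre; its top is 14 mm above the worktop. Origin: centre of its underside (12 mm above the worktop); x across the bar, y along the bar, z up. Second pad, 42.5 mm to the -y side of the middle.
- pad_3: Round flat black rubber pad, 70 mm across, 2 mm thick, fixed on the bar with a small bright dot at its centre; its top is 14 mm above the worktop. Origin: centre of its underside (12 mm above the worktop); x across the bar, y along the bar, z up. Third pad, 42.5 mm to the +y side of the middle.
- pad_4: Round flat black rubber pad, 70 mm across, 2 mm thick, fixed on the bar with a small bright dot at its centre; its top is 14 mm above the worktop. Origin: centre of its underside (12 mm above the worktop); x across the bar, y along the bar, z up. Fourth pad, 127.5 mm from the middle towards +y.
- tall_plate: The tall one of the two upright steel plates at the ends of the stand (either end): 84 mm wide, 6 mm thick, 60 mm high above the worktop, fixed, 51.5 mm from the centre of the end pad beside it. Origin: centre of its foot, on the worktop; z up. The plate at the other end is only 22 mm high.
Mind the look-alikes: they are no part of the job. Leave any blue look-alike of the oil_bottle alone.

How it is judged:
By the outcome, as a careful person would: the job done as asked, in the order asked, and still so for the second after the job is handed in, with the robot touching nothing.
It also fails if it takes over 115 s, if anything falls off the work surface, if the arm or the gripper's body presses on something with over 40 N, if the wrist force passes 120 N, or if a joint passes its speed limit or range.

## Working session

There is one attempt and no reset: what is moved stays moved. The work goes in short steps, Python scripts to look and compute and a tool call to move; the robot and the scene stay as the last step left them, time stands still between calls to the robot, and variables do not carry over. Pictures are saved under pics/ and viewed, at most 14 in all, crops included, and the job is handed in when it is done.

Besides the shell and the picture viewer there is one more tool, called as name(argument=value, ...) on one line, values as JSON. apply_moves: Moves the arm, as the interface text tells. Its arguments: {"type":"object","properties":{"steps":{"type":"array","items":{"type":"array","items":{"type":"number"}}},"force":{"type":"number"}},"required":["steps"]}

```bash
mkdir -p pics; cat > h.py <<'E'
import numpy as np, cv2
from bench import r
from scipy.spatial.transform import Rotation as R
def cam(n):
    c=r.camera(n); H=c["pixels"].shape[0]; c["f"]=H/2/np.tan(np.radians(c["fovy"])/2)
    c["R"]=R.from_quat(c["orientation"]).as_matrix(); c["p"]=np.array(c["position"]); return c
def pts(c):
    z=c["z_map"]; v,u=np.mgrid[:z.shape[0],:z.shape[1]]
    P=np.stack([(u-c["cx"])/c["f"]*z,(v-c["cy"])/c["f"]*z,z],-1)
    return P@c["R"].T+c["p"]
def ray(c,u,v,h):
    d=c["R"]@np.array([(u-c["cx"])/c["f"],(v-c["cy"])/c["f"],1]); return c["p"]+d*(h-c["p"][2])/d[2]
def save(c,n,box=None,s=1):
    im=c["pixels"][...,::-1]
    if box: im=im[box[1]:box[3],box[0]:box[2]]
    cv2.imwrite("pics/"+n,cv2.resize(im,None,fx=s,fy=s,interpolation=cv2.INTER_CUBIC))
E
python3 - <<'E'
from h import *
import pickle
for n in ["scene","side","wrist"]:
    c=cam(n); save(c,n+"0.png",s=1.5); pickle.dump(c,open(n+".pkl","wb")); print(n,c["p"],c["R"][:,2],c["f"])
s=r.read_state(); print(s["ee_pos"],s["eef_rot"],s["width"],s["time"])
E
```

```text
scene [0.04693156 0.57905229 0.66018811] [ 0.4847332  -0.64492078 -0.59085608] 376.6812341872207
side [ 0.35769013 -0.75985812  0.49983452] [ 0.19541784  0.81727602 -0.54209942] 349.9079804394259
wrist [ 0.27824992 -0.56498014  0.38372974] [-0.27604989 -0.09309679 -0.95662398] 306.69275042065635
[ 0.20289426 -0.59084927  0.22194529] [ 9.86356583e-01  1.64621991e-01 -1.10234294e-04 -5.29064442e-04] 0.08742297718969054 0.15
```

View pics/scene0.png

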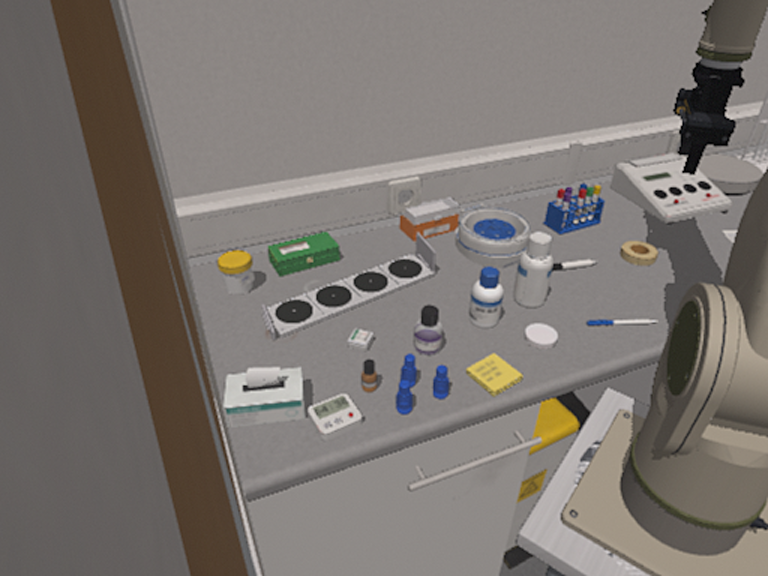

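View pics/side0.png

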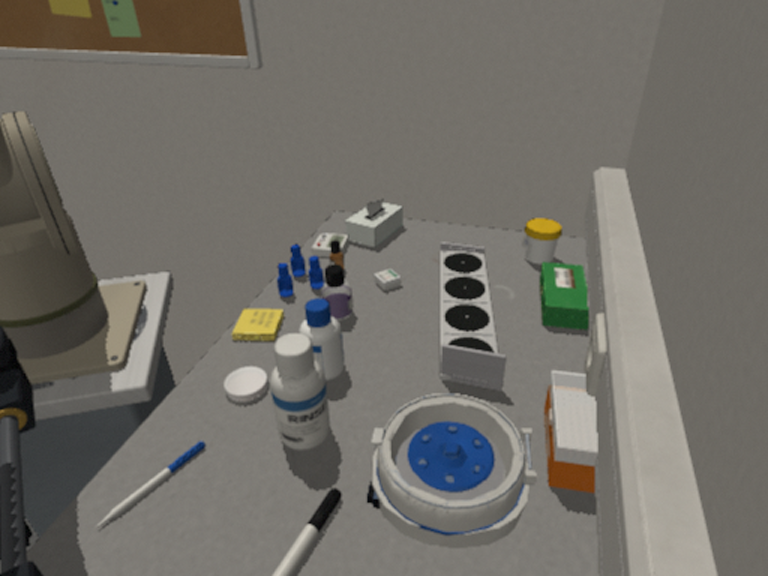

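Scene picture (at 1.5x): the dropper bottle is at (533,270), the plastic bottle at (487,297), the clear bottle at (429,330), and the brown oil bottle at (369,376). The three small blue bottles at (409,370), (404,397) and (441,381) are the look-alikes, so the brown one is the one to use. The stand's tall plate is at its right end (427,250), which is the end nearest the side camera, towards -y.

```bash
cat > m.py <<'E'
from h import *
import pickle
from scipy.optimize import least_squares
C={n:pickle.load(open(n+".pkl","rb")) for n in ["scene","side"]}
P={n:pts(C[n]) for n in C}
B={"dropper":((533,275),(300,410),.031,.09),"plastic":((487,305),(322,350),.028,.066),"clear":((429,342),(338,305),.024,.044),"oil":((369,382),(337,262),.0125,.029),
"blue1":((409,377),(316,275),.0125,.029),"blue2":((404,403),(297,265),.0125,.029),"blue3":((441,387),(285,285),.0125,.029)}
for k,(a,b,rad,h) in B.items():
    u,v=np.array(a)/1.5; s=ray(C["scene"],u,v,h*.5)[:2]
    for _ in range(3):
        qs={}
        for n in P:
            Q=P[n].reshape(-1,3); m=(np.hypot(*(Q[:,:2]-s).T)<rad+.012)&(Q[:,2]>.008)&(Q[:,2]<h)
            qs[n]=Q[m]
        f=lambda Q:least_squares(lambda c:np.hypot(*(Q[:,:2]-c).T)-rad,s,loss="soft_l1",f_scale=.002).x
        al=np.vstack(list(qs.values())); s2=f(al); s=s2
    print(k,s.round(4),{n:(len(q),f(q).round(4)) for n,q in qs.items() if len(q)>8})
for n in C:
    c=C[n]; g=c["pixels"].max(-1); z=P[n][...,2]
    # pads: dark, close to z=.014
    m=((g<60)&(abs(z-.014)<.008)).astype(np.uint8)
    m=cv2.morphologyEx(m,cv2.MORPH_CLOSE,np.ones((3,3)))
    for ct in cv2.findContours(m,0,2)[0]:
        if cv2.contourArea(ct)>80:
            W=np.array([ray(c,p[0][0],p[0][1],.014)[:2] for p in ct])
            fc=least_squares(lambda q:np.hypot(*(W-q[:2]).T)-q[2],[*W.mean(0),.035],loss="soft_l1",f_scale=.001).x
            print(n,"pad",fc.round(4),cv2.boundingRect(ct))
c=C["scene"];save(c,"crop1.png",(215,195,320,290),6)
E
python3 m.py
```

```text
dropper [ 0.3534 -0.2974] {'scene': (543, array([ 0.3523, -0.2972])), 'side': (1186, array([ 0.3539, -0.2976]))}
plastic [ 0.3915 -0.1871] {'scene': (346, array([ 0.3908, -0.1867])), 'side': (381, array([ 0.3924, -0.1872]))}
clear [ 0.4316 -0.0581] {'scene': (205, array([ 0.431 , -0.0579])), 'side': (199, array([ 0.4325, -0.0583]))}
oil [0.4516 0.0789] {'scene': (68, array([0.4509, 0.079 ])), 'side': (41, array([0.4528, 0.0787]))}
blue1 [0.408  0.0323] {'scene': (48, array([0.4072, 0.0325])), 'side': (63, array([0.4089, 0.032 ]))}
blue2 [0.3809 0.0822] {'scene': (73, array([0.3804, 0.0823])), 'side': (67, array([0.382 , 0.0819]))}
blue3 [0.3542 0.0214] {'scene': (66, array([0.3533, 0.0215])), 'side': (76, array([0.3551, 0.0212]))}
scene pad [0.6755 0.0214 0.0315] (184, 200, 24, 15)
scene pad [ 0.6492 -0.0593  0.0315] (211, 191, 23, 13)
scene pad [ 0.6223 -0.1404  0.0313] (236, 182, 22, 12)
scene pad [ 0.5957 -0.2211  0.0308] (259, 173, 22, 12)
side pad [ 0.3591 -0.4223  0.0151] (206, 326, 21, 29)
side pad [ 0.6042 -0.2088  0.019 ] (300, 225, 28, 9)
side pad [ 0.6225 -0.1418  0.0323] (297, 204, 29, 17)
side pad [ 0.6486 -0.0614  0.0322] (297, 185, 26, 14)
side pad [0.6754 0.0191 0.0312] (297, 169, 24, 13)
```

View pics/crop1.png

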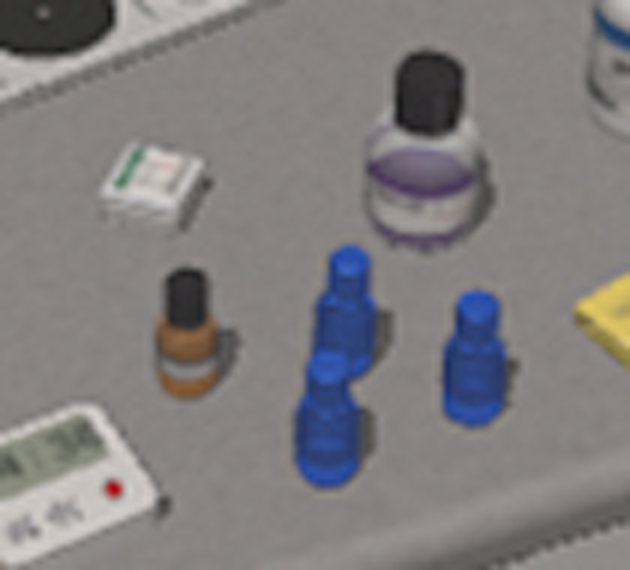

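Crop: the brown bottle with the black cap at (187,335) is the oil_bottle. The blue ones at (345,315), (327,420) and (475,360) are the look-alikes and stay put. The clear bottle is at (425,150).

```bash
cat > d.py <<'E'
import sys; from h import *
# usage: d.py x y z : delta to world target with tool y across the bar
s=r.read_state(); Rc=R.from_quat(s["eef_rot"])
a=np.array([.0797,.2423,0]); a/=np.linalg.norm(a); zd=np.array([0,0,-1.])
Rt=R.from_matrix(np.stack([a,np.cross(zd,a),zd],1))
t=np.array(list(map(float,sys.argv[1:4])))
print("rot",(Rc.inv()*Rt).as_rotvec().round(3),"mm",(Rc.inv().apply(t-s["ee_pos"])*1e3).round(1))
print("pos",s["ee_pos"].round(4) if hasattr(s["ee_pos"],"round") else s["ee_pos"],"w",s["width"],"t",s["time"],"F",np.round(s["ft_force"],2))
E
python3 d.py .3534 -.2974 .2
python3 - <<'E'
from h import *
import pickle
for n in ["scene","side"]:
    Q=pts(pickle.load(open(n+".pkl","rb"))).reshape(-1,3)
    for nm,s in (("dropper",(.3534,-.2974)),("plastic",(.3915,-.1871))):
        d=np.hypot(*(Q[:,:2]-s).T); m=(d<.035)&(Q[:,2]>.01)
        print(n,nm,"top",Q[m,2].max().round(4),[(z,(np.median(d[m&(abs(Q[:,2]-z/1e3)<.004)])*1e3).round(1)) for z in range(60,140,8) if (m&(abs(Q[:,2]-z/1e3)<.004)).any()])
E
```

```text
rot [-0.001 -0.    -0.922] mm [ 237.6 -228.6   22.2]
pos [ 0.2029 -0.5908  0.2219] w 0.08742297718969054 t 0.15 F [ 0.43 -0.31  0.38]
scene dropper top 0.1422 [(60, np.float64(31.6)), (68, np.float64(31.7)), (76, np.float64(31.0)), (84, np.float64(31.2)), (92, np.float64(30.5)), (100, np.float64(26.1)), (108, np.float64(20.7)), (116, np.float64(20.7)), (124, np.float64(20.3)), (132, np.float64(20.6))]
scene plastic top 0.112 [(60, np.float64(29.0)), (68, np.float64(28.6)), (76, np.float64(24.7)), (84, np.float64(17.5)), (92, np.float64(17.3)), (100, np.float64(17.6)), (108, np.float64(12.3)), (116, np.float64(18.7))]
side dropper top 0.1421 [(60, np.float64(31.3)), (68, np.float64(31.4)), (76, np.float64(31.4)), (84, np.float64(31.4)), (92, np.float64(30.6)), (100, np.float64(26.5)), (108, np.float64(21.3)), (116, np.float64(21.2)), (124, np.float64(21.2)), (132, np.float64(21.4))]
side plastic top 0.1131 [(60, np.float64(28.3)), (68, np.float64(28.1)), (76, np.float64(25.1)), (84, np.float64(18.6)), (92, np.float64(15.6)), (100, np.float64(15.8)), (108, np.float64(13.4)), (116, np.float64(9.8))]
```

apply_moves(steps=[[0,0,-0.12,30,-29,-20,1],[0,0,-0.24,60,-58,-20,1],[0,0,-0.36,90,-87,-20,1],[0,0,-0.48,120,-115,-10,1],[0,0,-0.6,150,-144,0,1],[0,0,-0.72,180,-173,10,1],[0,0,-0.84,210,-202,20,1],[0,0,-0.922,237.6,-228.6,22,1],[0,0,-0.922,237.6,-228.6,22,1],[0,0,-0.922,237.6,-228.6,22,1],[0,0,-0.922,237.6,-228.6,22,1],[0,0,-0.922,237.6,-228.6,22,1],[0,0,-0.922,237.6,-228.6,22,1]], force=15)

```text
time: 1.23
ee_pos: [0.3528, -0.2991, 0.2006]
eef_rot: [0.811, 0.585, 0.0, 0.0]
ft_force: [-0.8, 0.1, 0.3]
width: 0.0872
grip_force: 0.0
```

```bash
python3 d.py .3534 -.2974 .075
python3 -c "
from h import *
save(cam('wrist'),'w1.png',s=1.2)"
```

```text
rot [ 0.     0.    -0.003] mm [  1.8   0.  125.6]
pos [ 0.3528 -0.2991  0.2006] w 0.08719429434170695 t 1.2333 F [-0.81  0.09  0.28]
```

View pics/w1.png

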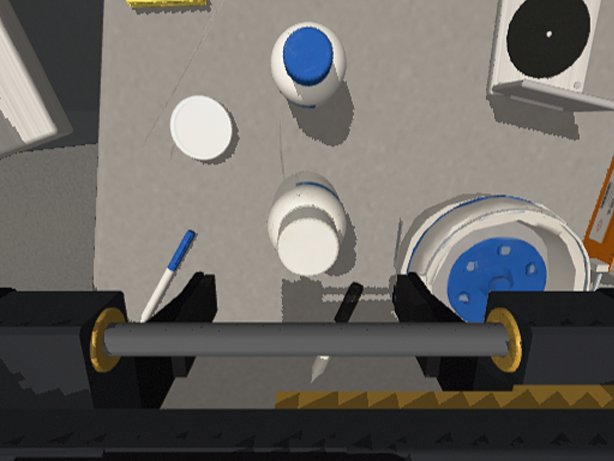

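The wrist view shows the dropper at (307,235), centred between the fingers at (215,300) and (395,300). Lowering onto it.

apply_moves(steps=[[0,0,0,1.8,0,30,1],[0,0,0,1.8,0,60,1],[0,0,0,1.8,0,90,1],[0,0,0,1.8,0,108,1],[0,0,0,1.8,0,118,1],[0,0,0,1.8,0,124,1],[0,0,0,1.8,0,124,1],[0,0,0,1.8,0,124,1],[0,0,0,1.8,0,124,1]])

```text
time: 2.03
ee_pos: [0.3547, -0.2967, 0.0778]
eef_rot: [0.81, 0.586, 0.0, 0.001]
ft_force: [-0.1, 0.3, -0.0]
width: 0.0869
grip_force: 0.0
```

apply_moves(steps=[[0,0,0,0,0,0,0],[0,0,0,0,0,0,-0.2],[0,0,0,0,0,0,-0.4],[0,0,0,0,0,0,-0.4],[0,0,0,0,0,0,-1],[0,0,0,0,0,0,-1],[0,0,0,0,0,0,-1],[0,0,0,0,0,0,-1]], force=15)

```text
time: 2.7
ee_pos: [0.3542, -0.2961, 0.0767]
eef_rot: [0.81, 0.586, 0.0, 0.0]
ft_force: [0.6, -0.0, 2.0]
width: 0.0605
grip_force: 15.0
```

```bash
python3 d.py .5957 -.2215 .2
```

```text
rot [ 0.  0. -0.] mm [ 146.4  206.1 -123.3]
pos [ 0.3542 -0.2961  0.0767] w 0.060522503700533824 t 2.7 F [ 0.59 -0.01  2.05]
```

apply_moves(steps=[[0,0,0,0,0,-8,-1],[0,0,0,0,0,-25,-1],[0,0,0,0,0,-50,-1],[0,0,0,0,0,-80,-1],[0,0,0,0,0,-105,-1],[0,0,0,12,17,-122,-1],[0,0,0,27,38,-122,-1],[0,0,0,44,62,-122,-1],[0,0,0,61,86,-122,-1],[0,0,0,78,110,-122,-1],[0,0,0,95,134,-122,-1],[0,0,0,112,158,-122,-1],[0,0,0,127,179,-122,-1],[0,0,0,138,194,-122,-1],[0,0,0,146.4,206,-122,-1],[0,0,0,146.4,206,-122,-1],[0,0,0,146.4,206,-122,-1],[0,0,0,146.4,206,-122,-1]])

```text
time: 4.2
ee_pos: [0.5948, -0.2219, 0.1986]
eef_rot: [0.81, 0.586, -0.0, -0.0]
ft_force: [-1.2, -1.1, -1.4]
width: 0.0605
grip_force: 15.0
```

```bash
cat > held.py <<'E'
import sys; from h import *
from scipy.optimize import least_squares
# held.py rad zlo zhi [x y]: body centre near TCP (or x y), from both fixed cameras
rad,lo,hi=map(float,sys.argv[1:4]); s0=np.array(list(map(float,sys.argv[4:6])) or r.read_state()["ee_pos"][:2])
for n in ["scene","side"]:
    c=cam(n); Q=pts(c).reshape(-1,3); s=s0
    for _ in range(3):
        m=(np.hypot(*(Q[:,:2]-s).T)<rad+.008)&(Q[:,2]>lo)&(Q[:,2]<hi)
        q=Q[m]
        if len(q)<8: break
        s=least_squares(lambda k:np.hypot(*(q[:,:2]-k).T)-rad,s,loss="soft_l1",f_scale=.002).x
    near=Q[(np.hypot(*(Q[:,:2]-s).T)<rad+.002)&(Q[:,2]>lo-.03)]
    h=(lo+hi)/2
    e=[least_squares(lambda k:np.hypot(*(w[:,:2]-k).T)-rad,s).x.round(4) for w in (q[q[:,2]<h],q[q[:,2]>=h]) if len(w)>8]
    print(n,len(q),s.round(4),"low/high halves",e,"zmin",np.percentile(near[:,2],1).round(4) if len(near) else None)
    if len(sys.argv)==7 or len(sys.argv)==5:
        u=c["R"].T@(np.array([*s0,hi])-c["p"]); u=u[:2]/u[2]*c["f"]+[c["cx"],c["cy"]]; x,y=u.astype(int)
        save(c,sys.argv[-1]+n+".png",(max(x-60,0),max(y-50,0),x+60,y+60),4)
E
python3 d.py .5957 -.2215 .094; python3 held.py .031 .13 .18
```

```text
rot [-0.001  0.    -0.001] mm [  0.7   0.8 104.6]
pos [ 0.5948 -0.2219  0.1986] w 0.06048437720891271 t 4.2 F [-1.22 -1.1  -1.4 ]
scene 344 [ 0.5929 -0.2227] low/high halves [array([ 0.5927, -0.2226]), array([ 0.5931, -0.2228])] zmin 0.1258
side 737 [ 0.5939 -0.2234] low/high halves [array([ 0.5938, -0.2232]), array([ 0.594 , -0.2235])] zmin 0.1281
```

apply_moves(steps=[[0,0,0,2,1.7,25,-1],[0,0,0,2,1.7,55,-1],[0,0,0,2,1.7,80,-1],[0,0,0,2,1.7,95,-1],[0,0,0,2,1.7,102,-1],[0,0,0,2,1.7,105,-1],[0,0,0,2,1.7,107,-1],[0,0,0,2,1.7,107,-1],[0,0,0,2,1.7,107,-1],[0,0,0,2,1.7,107,-1]])

```text
time: 5.13
ee_pos: [0.5983, -0.2202, 0.0927]
eef_rot: [0.81, 0.586, 0.0, 0.001]
ft_force: [0.4, -1.0, -0.5]
width: 0.0608
grip_force: 15.0
```

```bash
python3 d.py .5957 -.2215 .094; python3 held.py .031 .025 .085
```

```text
rot [ 0.002  0.    -0.   ] mm [-2.1 -2.1 -1.3]
pos [ 0.5983 -0.2202  0.0927] w 0.06077571920526474 t 5.1333 F [ 0.4  -0.96 -0.53]
scene 352 [ 0.5965 -0.2212] low/high halves [array([ 0.5965, -0.2211]), array([ 0.5966, -0.2213])] zmin 0.0128
side 514 [ 0.5977 -0.2215] low/high halves [array([ 0.5977, -0.2213]), array([ 0.5978, -0.2216])] zmin 0.0415
```

apply_moves(steps=[[0,0,0,0,-1,1,-1],[0,0,0,0,-1,1.5,-1],[0,0,0,0,-1,2,-1],[0,0,0,0,-1,2,-1],[0,0,0,0,-1,2,-1]])

```text
time: 5.65
ee_pos: [0.5972, -0.2198, 0.0907]
eef_rot: [0.81, 0.586, 0.0, 0.001]
ft_force: [-1.3, 0.3, 7.3]
width: 0.0609
grip_force: 15.0
```

```bash
python3 d.py .5957 -.2215 .094; python3 held.py .031 .025 .085
```

```text
rot [ 0.001  0.    -0.   ] mm [-2.  -0.9 -3.3]
pos [ 0.5972 -0.2198  0.0907] w 0.06088283850587205 t 5.65 F [-1.32  0.32  7.28]
scene 347 [ 0.595  -0.2209] low/high halves [array([ 0.5949, -0.2206]), array([ 0.595 , -0.2213])] zmin 0.0123
side 512 [ 0.5966 -0.2211] low/high halves [array([ 0.5966, -0.221 ]), array([ 0.5966, -0.2211])] zmin 0.0419
```

Contact shows about 7 N, so the bottle is on the pad and centred. Next I release it, rise and go to the plastic bottle.

apply_moves(steps=[[0,0,0,0,0,0,-0.2],[0,0,0,0,0,0,0.2],[0,0,0,0,0,0,0.6],[0,0,0,0,0,0,1],[0,0,0,0,0,0,1],[0,0,0,0,0,0,1],[0,0,0,0,0,-15,1],[0,0,0,0,0,-45,1],[0,0,0,0,0,-80,1],[0,0,0,0,0,-115,1],[0,0,0,0,0,-115,1],[0,0,0,0,0,-115,1]])

```text
time: 6.75
ee_pos: [0.5979, -0.2199, 0.2069]
eef_rot: [0.81, 0.586, 0.001, 0.002]
ft_force: [-0.1, 0.4, -0.1]
width: 0.087
grip_force: 0.0
```

```bash
python3 held.py .031 .025 .085 .5957 -.2215; python3 held.py .028 .01 .066 .3915 -.1871; python3 d.py .3915 -.1871 .15;
```

```text
scene 349 [ 0.595  -0.2209] low/high halves [array([ 0.5948, -0.2209]), array([ 0.5952, -0.2209])] zmin 0.013
side 514 [ 0.5966 -0.2211] low/high halves [array([ 0.5966, -0.2209]), array([ 0.5967, -0.2211])] zmin 0.0429
scene 340 [ 0.3908 -0.1866] low/high halves [array([ 0.3911, -0.1868]), array([ 0.3905, -0.1864])] zmin -0.0014
side 587 [ 0.3923 -0.1871] low/high halves [array([ 0.3925, -0.1873]), array([ 0.3922, -0.1869])] zmin 0.0009
rot [-0.002  0.    -0.   ] mm [ -33.1 -204.3   53.4]
pos [ 0.5961 -0.2196  0.2029] w 0.08735266380583903 t 6.95 F [ 0.69  0.4  -0.16]
```

apply_moves(steps=[[0,0,0,-5,-30,0,1],[0,0,0,-10,-65,0,1],[0,0,0,-16,-100,0,1],[0,0,0,-22,-135,0,1],[0,0,0,-27,-168,0,1],[0,0,0,-31,-190,10,1],[0,0,0,-33,-203,25,1],[0,0,0,-33,-204,45,1],[0,0,0,-33,-204,70,1],[0,0,0,-33,-204,70,1],[0,0,0,-33,-204,70,1],[0,0,0,-33,-204,70,1]])

```text
time: 7.95
ee_pos: [0.3931, -0.1873, 0.1353]
eef_rot: [0.81, 0.586, 0.0, -0.0]
ft_force: [0.5, 0.5, 0.7]
width: 0.087
grip_force: 0.0
```

```bash
python3 d.py .3918 -.1868 .0445
```

```text
rot [ 0. -0.  0.] mm [ 0.  -1.4 90.8]
pos [ 0.3931 -0.1873  0.1353] w 0.08701410254536747 t 7.95 F [0.49 0.51 0.66]
```

apply_moves(steps=[[0,0,0,0,-1,20,1],[0,0,0,0,-1,45,1],[0,0,0,0,-1,65,1],[0,0,0,0,-1,80,1],[0,0,0,0,-1,87,1],[0,0,0,0,-1,90,1],[0,0,0,0,-1,90,1],[0,0,0,0,-1,90,0.2],[0,0,0,0,-1,90,-0.2],[0,0,0,0,-1,90,-0.5],[0,0,0,0,-1,90,-1],[0,0,0,0,-1,90,-1],[0,0,0,0,-1,90,-1],[0,0,0,0,-1,90,-1]], force=20)

```text
time: 9.12
ee_pos: [0.3919, -0.1871, 0.0447]
eef_rot: [0.81, 0.586, 0.0, 0.0]
ft_force: [-0.7, 1.2, 1.2]
width: 0.0552
grip_force: 20.0
```

```bash
python3 d.py .6224 -.141 .19
```

```text
rot [ 0.  0. -0.] mm [ 115.9  204.6 -145.2]
pos [ 0.3919 -0.1871  0.0447] w 0.05515212250258713 t 9.1167 F [-0.7   1.17  1.21]
```

apply_moves(steps=[[0,0,0,0,0,-8,-1],[0,0,0,0,0,-25,-1],[0,0,0,0,0,-55,-1],[0,0,0,5,9,-85,-1],[0,0,0,15,27,-105,-1],[0,0,0,29,51,-110,-1],[0,0,0,44,78,-110,-1],[0,0,0,59,105,-110,-1],[0,0,0,74,132,-110,-1],[0,0,0,89,158,-110,-1],[0,0,0,102,180,-110,-1],[0,0,0,111,196,-110,-1],[0,0,0,116,205,-110,-1],[0,0,0,116,205,-105,-1],[0,0,0,116,205,-90,-1],[0,0,0,116,205,-70,-1],[0,0,0,116,205,-50,-1],[0,0,0,116,205,-40,-1],[0,0,0,116,205,-40,-1],[0,0,0,116,205,-40,-1]])

```text
time: 10.78
ee_pos: [0.6222, -0.1411, 0.0848]
eef_rot: [0.81, 0.586, -0.0, -0.0]
ft_force: [0.1, -0.5, -2.5]
width: 0.0549
grip_force: 20.0
```

```bash
python3 d.py .6224 -.141 .0587; python3 held.py .028 .048 .095
```

```text
rot [-0.001  0.    -0.001] mm [ 0.2  0.1 26.1]
pos [ 0.6222 -0.1411  0.0848] w 0.054923110858801256 t 10.7833 F [ 0.11 -0.45 -2.53]
scene 235 [ 0.6204 -0.1406] low/high halves [array([ 0.6209, -0.1408]), array([ 0.6183, -0.1406])] zmin 0.0418
side 52 [ 0.6217 -0.138 ] low/high halves [array([ 0.6206, -0.1362])] zmin 0.0778
```

apply_moves(steps=[[0,0,0,0,1,10,-1],[0,0,0,0,1,18,-1],[0,0,0,0,1,22,-1],[0,0,0,0,1,24.5,-1],[0,0,0,0,1,26,-1],[0,0,0,0,1,26.5,-1],[0,0,0,0,1,26.5,-1],[0,0,0,0,1,26.5,-1]])

```text
time: 11.55
ee_pos: [0.6232, -0.1412, 0.0588]
eef_rot: [0.81, 0.586, -0.001, -0.0]
ft_force: [-6.1, 0.5, 7.5]
width: 0.055
grip_force: 19.9
```

```bash
python3 d.py .6224 -.141 .0587; python3 held.py .028 .025 .075
```

```text
rot [-0.001  0.001 -0.   ] mm [-0.1 -0.8  0.1]
pos [ 0.6232 -0.1412  0.0588] w 0.05495993961764472 t 11.55 F [-6.11  0.54  7.54]
scene 233 [ 0.6217 -0.1408] low/high halves [array([ 0.622 , -0.1409]), array([ 0.6194, -0.141 ])] zmin 0.0126
side 34 [ 0.594  -0.1679] low/high halves [array([ 0.5935, -0.168 ])] zmin 0.0128
```

Seated and centred. Next: release, rise and go to the clear bottle.

apply_moves(steps=[[0,0,0,0,0,0,-0.2],[0,0,0,0,0,0,0.2],[0,0,0,0,0,0,0.6],[0,0,0,0,0,0,1],[0,0,0,0,0,0,1],[0,0,0,0,0,0,1],[0,0,0,0,0,-15,1],[0,0,0,0,0,-45,1],[0,0,0,0,0,-80,1],[0,0,0,0,0,-100,1],[0,0,0,0,0,-100,1],[0,0,0,0,0,-100,1]])

```text
time: 12.65
ee_pos: [0.6245, -0.1413, 0.1593]
eef_rot: [0.81, 0.586, 0.001, 0.001]
ft_force: [-0.3, 0.5, -0.8]
width: 0.0868
grip_force: 0.0
```

```bash
python3 held.py .028 .025 .075 .6224 -.141; python3 held.py .024 .01 .044 .4316 -.0581; python3 d.py .4316 -.0581 .1
```

```text
scene 263 [ 0.6216 -0.1408] low/high halves [array([ 0.6215, -0.1408]), array([ 0.6217, -0.1407])] zmin 0.013
side 18 [ 0.6229 -0.1415] low/high halves [array([ 0.6229, -0.1415])] zmin 0.0549
scene 187 [ 0.4308 -0.0579] low/high halves [array([ 0.4308, -0.0579]), array([ 0.4307, -0.058 ])] zmin -0.0016
side 237 [ 0.4326 -0.0581] low/high halves [array([ 0.4328, -0.0582]), array([ 0.4323, -0.058 ])] zmin 0.0004
rot [-0.002  0.    -0.   ] mm [  19.1 -207.6   57. ]
pos [ 0.6229 -0.1411  0.1565] w 0.08689918699317631 t 12.85 F [-0.08 -0.91  0.41]
```

apply_moves(steps=[[0,0,0,3,-30,0,1],[0,0,0,6,-65,0,1],[0,0,0,9,-100,0,1],[0,0,0,12,-135,0,1],[0,0,0,15,-168,10,1],[0,0,0,18,-192,25,1],[0,0,0,19,-206,40,1],[0,0,0,19,-208,50,1],[0,0,0,19,-208,50,1],[0,0,0,19,-208,50,1],[0,0,0,19,-208,50,1]])

```text
time: 13.77
ee_pos: [0.4333, -0.0584, 0.1086]
eef_rot: [0.81, 0.586, 0.001, 0.0]
ft_force: [-0.8, -0.5, -0.2]
width: 0.0872
grip_force: 0.0
```

```bash
python3 d.py .4316 -.058 .0205
```

```text
rot [ 0.001 -0.001 -0.001] mm [-0.2 -1.8 88.1]
pos [ 0.4333 -0.0584  0.1086] w 0.08717645282187951 t 13.7667 F [-0.79 -0.53 -0.16]
```

apply_moves(steps=[[0,0,0,0,-1.5,20,1],[0,0,0,0,-1.5,45,1],[0,0,0,0,-1.5,65,1],[0,0,0,0,-1.5,80,1],[0,0,0,0,-1.5,86,1],[0,0,0,0,-1.5,88,1],[0,0,0,0,-1.5,88,0.6],[0,0,0,0,-1.5,88,0.2],[0,0,0,0,-1.5,88,-0.1],[0,0,0,0,-1.5,88,-0.4],[0,0,0,0,-1.5,88,-0.7],[0,0,0,0,-1.5,88,-1],[0,0,0,0,-1.5,88,-1],[0,0,0,0,-1.5,88,-1],[0,0,0,0,-1.5,88,-1]], force=15)

```text
time: 15.02
ee_pos: [0.4309, -0.0578, 0.0203]
eef_rot: [0.81, 0.586, 0.0, 0.0]
ft_force: [-0.6, -0.7, 2.7]
width: 0.0467
grip_force: 14.9
```

```bash
python3 d.py .649 -.06 .0345
```

```text
rot [ 0.001  0.    -0.   ] mm [ 66.1 207.9 -14.1]
pos [ 0.4309 -0.0578  0.0203] w 0.04671283078846187 t 15.0167 F [-0.63 -0.68  2.69]
```

apply_moves(steps=[[0,0,0,0,0,-8,-1],[0,0,0,0,0,-25,-1],[0,0,0,0,0,-55,-1],[0,0,0,3,9,-80,-1],[0,0,0,9,27,-90,-1],[0,0,0,16,51,-90,-1],[0,0,0,25,78,-90,-1],[0,0,0,33,105,-90,-1],[0,0,0,42,132,-90,-1],[0,0,0,50,158,-90,-1],[0,0,0,57,180,-90,-1],[0,0,0,63,197,-90,-1],[0,0,0,66,208,-90,-1],[0,0,0,66,208,-85,-1],[0,0,0,66,208,-70,-1],[0,0,0,66,208,-50,-1],[0,0,0,66,208,-40,-1],[0,0,0,66,208,-40,-1],[0,0,0,66,208,-40,-1]])

```text
time: 16.6
ee_pos: [0.6482, -0.06, 0.06]
eef_rot: [0.81, 0.586, -0.0, -0.0]
ft_force: [0.6, 1.6, -0.6]
width: 0.0463
grip_force: 14.9
```

```bash
python3 d.py .649 -.06 .0345; python3 held.py .024 .045 .075 
```

```text
rot [-0.001  0.    -0.   ] mm [ 0.3  0.8 25.5]
pos [ 0.6482 -0.06    0.06  ] w 0.046312557763993074 t 16.6 F [ 0.64  1.64 -0.64]
scene 114 [ 0.6454 -0.0597] low/high halves [array([ 0.6464, -0.0599]), array([ 0.6413, -0.0602])] zmin 0.0154
side 48 [ 0.6466 -0.0568] low/high halves [array([ 0.6491, -0.0623]), array([ 0.645 , -0.0555])] zmin 0.0164
```

apply_moves(steps=[[0,0,0,0,1.3,10,-1],[0,0,0,0,1.3,18,-1],[0,0,0,0,1.3,22,-1],[0,0,0,0,1.3,24,-1],[0,0,0,0,1.3,25.5,-1],[0,0,0,0,1.3,26,-1],[0,0,0,0,1.3,26,-1],[0,0,0,0,1.3,26,-1]])

```text
time: 17.37
ee_pos: [0.6501, -0.0603, 0.0344]
eef_rot: [0.81, 0.586, -0.0, 0.0]
ft_force: [-2.5, 0.1, 2.7]
width: 0.046
grip_force: 14.9
```

```bash
python3 d.py .649 -.06 .0345; python3 held.py .024 .02 .05
```

```text
rot [ 0.  0. -0.] mm [-0.  -1.1 -0.1]
pos [ 0.6501 -0.0603  0.0344] w 0.04602720434004621 t 17.3667 F [-2.45  0.06  2.71]
scene 129 [ 0.6448 -0.0606] low/high halves [array([ 0.6482, -0.0603]), array([ 0.6416, -0.0607])] zmin 0.0119
side 16 [ 0.6231 -0.0837] low/high halves [array([ 0.6233, -0.0837])] zmin 0.0137
```

apply_moves(steps=[[0,0,0,0,0,0,0],[0,0,0,0,0,0,0.2],[0,0,0,0,0,0,0.6],[0,0,0,0,0,0,0.8],[0,0,0,0,0,0,0.8],[0,0,0,0,0,0,0.8],[0,0,0,0,0,-15,0.8],[0,0,0,0,0,-40,0.8],[0,0,0,0,0,-70,0.8],[0,0,0,0,0,-90,0.8],[0,0,0,0,0,-90,0.8],[0,0,0,0,0,-90,0.8]])

```text
time: 18.47
ee_pos: [0.6511, -0.0603, 0.1264]
eef_rot: [0.81, 0.586, 0.001, 0.001]
ft_force: [-1.2, 0.7, -0.3]
width: 0.0783
grip_force: 0.0
```

```bash
python3 held.py .024 .02 .055 .649 -.06; python3 held.py .0125 .008 .029 .4516 .0789; python3 d.py .4516 .0789 .085
```

```text
scene 175 [ 0.6484 -0.0602] low/high halves [array([ 0.6488, -0.0601]), array([ 0.6481, -0.0603])] zmin 0.0124
side 7 [ 0.649 -0.06 ] low/high halves [] zmin 0.0498
scene 67 [0.4512 0.0792] low/high halves [array([0.4514, 0.0792]), array([0.4509, 0.0792])] zmin -0.0024
side 64 [0.4528 0.0789] low/high halves [array([0.4531, 0.0787]), array([0.4526, 0.0791])] zmin 0.0004
rot [-0.002  0.001 -0.   ] mm [  70.5 -231.4   38.4]
pos [ 0.6494 -0.0604  0.123 ] w 0.07834102321050636 t 18.6667 F [ 0.18 -0.15 -0.14]
```

apply_moves(steps=[[0,0,0,9,-30,0,0.6],[0,0,0,20,-65,0,0.3],[0,0,0,31,-100,0,0.05],[0,0,0,41,-135,0,0.05],[0,0,0,51,-168,0,0.05],[0,0,0,60,-196,10,0.05],[0,0,0,67,-220,25,0.05],[0,0,0,70.5,-232,38,0.05],[0,0,0,70.5,-233,42,0.05],[0,0,0,70.5,-233,42,0.05],[0,0,0,70.5,-233,42,0.05],[0,0,0,70.5,-233,42,0.05]])

```text
time: 19.67
ee_pos: [0.4519, 0.0789, 0.0825]
eef_rot: [0.81, 0.586, 0.0, 0.0]
ft_force: [-0.1, -0.2, 0.3]
width: 0.0457
grip_force: 0.0
```

```bash
python3 d.py .4516 .0789 .004;python3 -c "
from h import *
save(cam('wrist'),'w2.png',s=1.2)"
```

```text
rot [ 0.001 -0.001 -0.001] mm [-0.2 -0.3 78.5]
pos [0.4519 0.0789 0.0825] w 0.04565322886282289 t 19.6667 F [-0.1  -0.18  0.3 ]
```

View pics/w2.png

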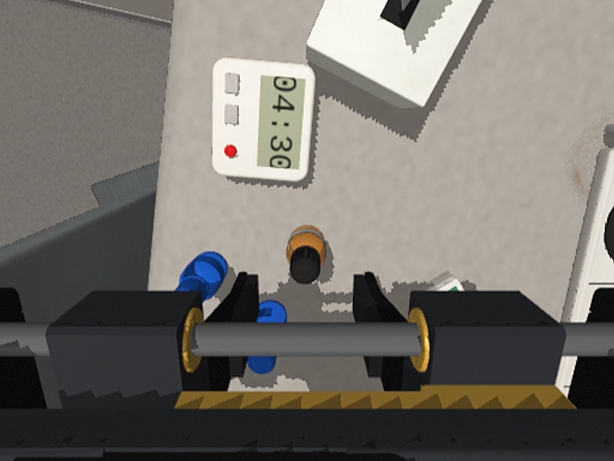

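The brown oil bottle at (305,255) is centred between the fingers. The blue ones at (205,272) and (267,335) are clear of the descent.

apply_moves(steps=[[0,0,0,0,0,20,0.05],[0,0,0,0,0,40,0.05],[0,0,0,0,0,58,0.05],[0,0,0,0,0,70,0.05],[0,0,0,0,0,75,0.05],[0,0,0,0,0,77,0.05],[0,0,0,0,0,77,0.05],[0,0,0,0,0,77,-0.1],[0,0,0,0,0,77,-0.25],[0,0,0,0,0,77,-0.4],[0,0,0,0,0,77,-0.7],[0,0,0,0,0,77,-1],[0,0,0,0,0,77,-1],[0,0,0,0,0,77,-1]], force=10)

```text
time: 20.88
ee_pos: [0.4512, 0.0794, 0.0054]
eef_rot: [0.81, 0.586, 0.0, 0.0]
ft_force: [-0.8, 0.1, 5.9]
width: 0.024
grip_force: 9.9
```

```bash
python3 d.py .6755 .0205 .019
```

```text
rot [ 0.001 -0.    -0.   ] mm [ 14.2 231.5 -13.4]
pos [0.4512 0.0794 0.0054] w 0.024030070840614797 t 20.8833 F [-0.76  0.07  5.93]
```

apply_moves(steps=[[0,0,0,0,0,-8,-1],[0,0,0,0,0,-25,-1],[0,0,0,0,0,-55,-1],[0,0,0,0,9,-80,-1],[0,0,0,2,27,-90,-1],[0,0,0,3,52,-90,-1],[0,0,0,5,82,-90,-1],[0,0,0,7,112,-90,-1],[0,0,0,9,142,-90,-1],[0,0,0,11,172,-90,-1],[0,0,0,12,198,-90,-1],[0,0,0,14,219,-90,-1],[0,0,0,14.2,231,-90,-1],[0,0,0,14.2,231.5,-85,-1],[0,0,0,14.2,231.5,-70,-1],[0,0,0,14.2,231.5,-50,-1],[0,0,0,14.2,231.5,-40,-1],[0,0,0,14.2,231.5,-40,-1],[0,0,0,14.2,231.5,-40,-1]])

```text
time: 22.47
ee_pos: [0.6741, 0.0208, 0.0445]
eef_rot: [0.81, 0.586, -0.001, -0.0]
ft_force: [-0.0, -0.1, -0.2]
width: 0.0242
grip_force: 9.9
```

```bash
python3 d.py .6755 .0205 .019; python3 held.py .0125 .042 .068 hh; python3 -c "
import cv2,numpy as np;cv2.imwrite('pics/hh.png',np.hstack([cv2.resize(cv2.imread('pics/hh%s.png'%n),(400,400)) for n in ('scene','side')]))"
```

```text
rot [-0.002  0.001  0.   ] mm [ 0.2  1.5 25.5]
pos [0.6741 0.0208 0.0445] w 0.024154504335399913 t 22.4667 F [-0.01 -0.07 -0.22]Traceback (most recent call last):
  File "held.py", line 4, in <module>
    rad,lo,hi=map(float,sys.argv[1:4]); s0=np.array(list(map(float,sys.argv[4:6])) or r.read_state()["ee_pos"][:2])
                                                    ~~~~^^^^^^^^^^^^^^^^^^^^^^^^^^
ValueError: could not convert string to float: 'hh'
[ WARN:0@0.016] global loadsave.cpp:275 findDecoder imread_('pics/hhscene.png'): can't open/read file: check file path/integrity
Traceback (most recent call last):
cv2.error: OpenCV(4.12.0) /io/opencv/modules/imgproc/src/resize.cpp:4208: error: (-215:Assertion failed) !ssize.empty() in function 'resize'
```

apply_moves(steps=[[0,0,0,0,2,10,-1],[0,0,0,0,2,18,-1],[0,0,0,0,2,22,-1],[0,0,0,0,2,24,-1],[0,0,0,0,2,25.5,-1],[0,0,0,0,2,25.5,-1],[0,0,0,0,2,25.5,-1]])

```text
time: 23.05
ee_pos: [0.6772, 0.02, 0.0198]
eef_rot: [0.81, 0.586, 0.0, 0.0]
ft_force: [0.1, -1.1, 0.8]
width: 0.0244
grip_force: 10.0
```

```bash
python3 d.py .6755 .0205 .019; python3 held.py .0125 .02 .045 .6755 .0205 hh; python3 -c "
import cv2,numpy as np;cv2.imwrite('pics/hh.png',np.hstack([cv2.resize(cv2.imread('pics/hh%s.png'%n),(400,400)) for n in ('scene','side')]))"
```

```text
rot [ 0.001 -0.    -0.   ] mm [-0.1 -1.8  0.8]
pos [0.6772 0.02   0.0198] w 0.0243535274765112 t 23.05 F [ 0.09 -1.09  0.85]
scene 38 [0.6804 0.0218] low/high halves [array([0.6808, 0.022 ]), array([0.6804, 0.0221])] zmin 0.0119
side 19 [0.6601 0.028 ] low/high halves [array([0.66  , 0.0279])] zmin 0.0147
```

View pics/hh.png

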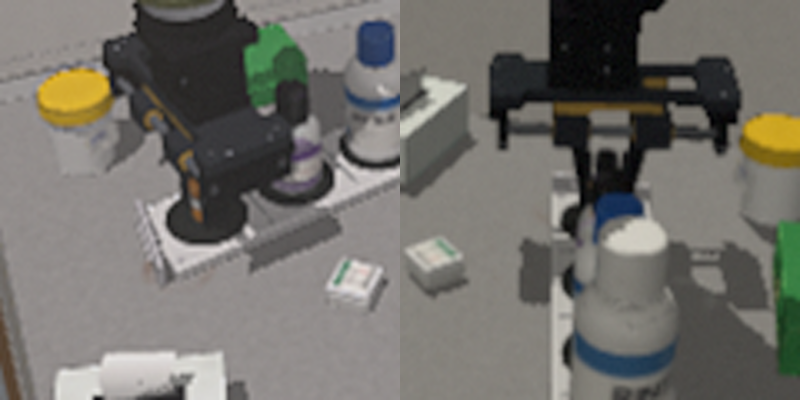

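The oil bottle, at (195,205) in the left half, sits upright between the fingers over pad 4. It is about 1 mm above the pad, so I'm lowering that last bit, releasing and backing off.

apply_moves(steps=[[0,0,0,0,-0.5,0.5,-1],[0,0,0,0,-0.5,1,-1],[0,0,0,0,-0.5,1,-1],[0,0,0,0,-0.5,1,-0.4],[0,0,0,0,-0.5,1,-0.2],[0,0,0,0,-0.5,1,0],[0,0,0,0,-0.5,1,0.2],[0,0,0,0,-0.5,1,0.3],[0,0,0,0,-0.5,1,0.3],[0,0,0,0,-0.5,-12,0.3],[0,0,0,0,-0.5,-40,0.3],[0,0,0,0,-0.5,-75,0.3],[0,0,0,0,-0.5,-110,0.3],[0,0,0,0,-30,-130,0.3],[0,0,0,0,-65,-130,0.3],[0,0,0,0,-100,-130,0.3],[0,0,0,0,-130,-130,0.3],[0,0,0,0,-150,-130,0.3],[0,0,0,0,-150,-130,0.3]])

```text
time: 24.73
ee_pos: [0.5315, 0.0688, 0.1508]
eef_rot: [0.809, 0.588, -0.0, 0.001]
ft_force: [0.7, -0.6, 0.4]
width: 0.0567
grip_force: 0.0
```

```bash
for a in ".031 .025 .085 .5957 -.2215" ".028 .025 .075 .6224 -.141" ".024 .02 .055 .649 -.06" ".0125 .02 .043 .6755 .0205"; do python3 held.py $a|grep scene; done; python3 -c "
from h import *
save(cam('scene'),'fin.png',(150,80,340,230),4)"
```

```text
scene 355 [ 0.5951 -0.2209] low/high halves [array([ 0.595 , -0.2206]), array([ 0.5952, -0.2212])] zmin 0.0129
scene 100 [ 0.6216 -0.1411] low/high halves [array([ 0.6217, -0.1411])] zmin 0.0117
scene 88 [ 0.6488 -0.0603] low/high halves [array([ 0.6493, -0.0604]), array([ 0.6485, -0.0602])] zmin 0.0106
scene 63 [0.6755 0.0203] low/high halves [array([0.6757, 0.0204]), array([0.6754, 0.0202])] zmin 0.0123
```

View pics/fin.png

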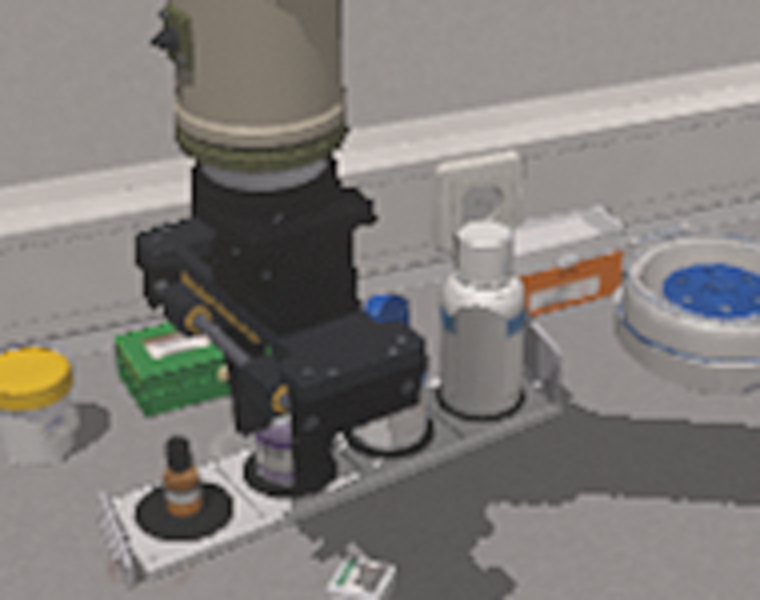

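All four bottles stand upright and centred: oil (183,480), clear (285,455), plastic (390,425) and dropper (483,330) beside the tall plate. The gripper is in the air, touching nothing.

```bash
python3 -c "
from bench import r
print(r.close_job())"
```

```text
the job is handed in; nothing more can be done
None
```

All four bottles stand upright on their pads, each within about 1 mm of centre by the camera, tallest beside the tall plate down to shortest beside the low plate; none was knocked over, and the job was handed in at about 25 s (no verdict was returned).

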